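# Cock the marking press, roll the vice spindle flat side up and stamp it

### The job

Stamp the vice spindle on its milled flat. First pull the ball of the press's upright cocking lever sideways, away from the press, until the striker stays latched up, and let the lever swing back; next press the raised end of the spindle's cross bar down to roll the spindle in its V-block until the bar is level and the flat faces straight up; then press the trip pad down so that the striker fires onto the flat. Let the striker fly onto nothing but the flat, and leave the loose things on the bench where they lie.

Things in the scene. Friction and masses are not known exactly. Their poses are not given: they have to be found in the camera images.
- press: Grey hand marking press, bolted down: base 110 x 127 x 12 mm, 238 mm tall. Origin on the bench under the striker's axis; x to its rear (column at x 35 to 57 mm), y to its left, z up. The spindle lies along y in a steel V-block (70 mm high, y -36 to 60 mm), its axis 68 mm above the bench, under a small yoke at y 45 mm (114 mm high). A 33 mm thick upright spring barrel (to 238 mm) tops the striker.
- striker (a joint): Height of the sprung vertical striker in m, up positive: 0.003 with its tip on the spindle's flat, 0.0055 on the spindle's round (at the start), 0.030 when the sear holds it up, 0.0345 its stop. Spring and weight press it down with 11 N at the bottom, 18 N when cocked. While down it bears on the spindle. Cocked, the steel rod out of the barrel's top stands 25 mm higher.
- striker_tip (a point): Centre of the striker's lower end (10 mm across), on the press's vertical axis.
- lever (a joint): Cocking lever right of the striker; hinge along the press's x at press (0, -60, 153.5) mm; rad. 0 upright, a light spring returns it; positive as its ball swings to the press's right (-y) and down. Its fork lifts the striker: the sear catches at about 0.57, the stop is at 0.64. Takes up to about 12 N at the ball. A lever held over would stop the firing striker.
- lever_ball (a point): Centre of the lever's black ball (24 mm thick, on a 10 mm rod), 120 mm from the hinge, 273.5 mm above the bench at the start. Between the ball and the 11 mm rod that sticks out of the barrel's top (to 252 mm at the start, on the striker's axis) 42 mm are free: closed fingers can reach down there and push the ball outwards.
- sear (a joint): Sear; hinge along the press's y at press (-21, 4, 122) mm; rad. 0 at rest, positive as its pad goes down, stop at 0.22 (pad 13 mm down). It snaps aside by itself as the striker is drawn up. It lets the cocked striker go with the pad 4 to 7 mm down, at about 5 N; a spring brings it back.
- trip_pad (a point): Centre of the top of the sear's round trip pad (23 mm across), in front of the press at press (-80, 4, 152) mm; press it straight down.
- spindle (a joint): Roll of the spindle in rad about its axis (along the press's y). 0 with the flat straight up and the cross bar level; positive with the flat tipped to the front (-x), the bar's front end low and its rear end raised. Starts at 0.7 to 1.15 and stays where it is left; 2 N on the bar's end turns it, more while the striker bears on it.
- flat (a point): Centre of the milled flat (56 x 16 mm) under the striker; its z axis is the flat's outward normal. The spindle is a 28 mm steel bar, 207 mm long, with a dark head; the flat lies 11.5 mm from its axis.
- bar_far (a point): Centre of the 16 mm ball on the rear, raised end of the spindle's cross bar. The bar is 10 mm thick, goes through the spindle's head left of the press (y 125 mm), square to the spindle and parallel to the flat; each ball is 54 mm from the spindle's axis.
- bar_near (a point): Centre of the ball on the cross bar's other end, towards the front, low at the start.
- nut_1: Loose steel hexagon nut, 26 x 30 x 16 mm, a bystander. Origin at the centre of its underside.
- bolt_2: Loose steel bolt standing on its head, 64 mm tall, 28 mm wide, a bystander. Origin at the centre of its underside.
- punch: Loose dark centre punch lying down, 106 mm long, 13 mm thick, a bystander. Origin at the centre of its underside.
- caliper: Loose steel caliper lying down, 210 x 52 x 9 mm, a bystander. Origin at the centre of its underside.

How it is judged:
On the way, in this order (a step that is already met when the one before it is completed fails the run):
1. the striker is drawn up and held by the sear alone, the lever back upright (value of joint striker above 0.0275 m and value of joint lever below 0.1 rad), for 0.2 s.
2. with the striker still cocked, the spindle lies with its flat facing straight up, within 0.12 rad (value of joint striker above 0.0275 m and angle between flat's own z axis and vertical below 0.12 rad), for 0.2 s.
3. the striker flies down (faster than 0.2 m/s) with the flat facing up (velocity of joint striker below -0.2 m/s and value of joint striker below 0.0288 m and angle between flat's own z axis and vertical below 0.12 rad).
At the end, for the whole second after the job is handed in: The striker stands down on the spindle's flat (its joint between 1.5 and 4.5 mm), the flat faces up within 0.12 rad, and lever and sear are back at rest (under 0.1 and 0.04 rad) (value of joint striker between 0.0015 and 0.0045 m and angle between flat's own z axis and vertical below 0.12 rad and value of joint lever below 0.1 rad and value of joint sear below 0.04 rad); the robot touches nothing.
It fails at once if the striker flies (faster than 0.3 m/s, below 20 mm) onto the round of the spindle, the flat more than 0.2 rad off (velocity of joint striker below -0.3 m/s and value of joint striker below 0.02 m and angle between flat's own z axis and vertical above 0.2 rad).
It fails at once if a loose bystander (nut, bolt, punch or caliper) is moved by more than 20 mm (distance of any of nut_1, bolt_2, punch, caliper from where it was at the start of the episode above 0.02 m).
It also fails if it takes over 51 s, if anything falls off the work surface, if the arm or the gripper's body presses on something with over 40 N, if the wrist force passes 120 N, or if a joint passes its speed limit or range.

### The arm

A 7-joint arm with a two-finger parallel gripper is mounted at the origin on the work surface; the furniture and walls round the work are solid. World frame = base frame: x ahead of the robot, y to its left, z up, the work surface at z = 0. Lengths are in m, angles in rad, forces in N, time in s.
With the tool pointing down it reaches from about 0.4 to 0.85 m from the base axis. Payload 10.4 kg.
Tool frame: the origin (TCP) lies at the very end of the fingers, on their centre line; the grasp point (between the pads) lies 19 mm behind it; z points along the fingers, y is the line along which they close (so a half turn about z gives the same grasp; the last joint's range is limited). The gripper opens to 85 mm and grips with 20 to 120 N. Pads are 22 mm wide; open, the fingers measure 114 mm over their backs; the gripper's body (76 mm by 85 mm) begins 54 mm behind the grasp point. The pads swing forward as they close: fully open they stand 13 mm farther back than shut.
Start: joints at [-1.296, 0.332, -0.065, 1.46, 0.022, 1.35, -0.088], TCP at [0.183, 0.598, 0.231] pointing down, gripper open.
Joint ranges: [-2.6, 2.6], [-0.5, 2.12], [-1.47, 1.34], [0.16, 2.42], [-1.27, 4.41], [0.06, 2.06], [-2.6, 2.6]. Speed limits (rad/s): [2.22, 2.22, 2.79, 2.79, 3.14, 3.14, 3.14].

### API

Orientations are given as a unit quaternion [x, y, z, w].
In Python, from workcell import manip, optics gives the robot as it stands.
- The arm moves only by the tool jog_arm, never from a script. Its arguments are lists of equal length, an entry for each row: "dr": the turn, a rotation vector about the tool's x, y, z normalised to -1 to 1, where 1 is 4 degrees, a list of three; "translation": the shift along the tool's x, y, z normalised to -1 to 1, where 1 is 0.025 m, a list of three; "jaw": the opening, from 0 (shut) to 1 (fully open). A call has 1 to 10 rows; each row shifts and turns the commanded pose from where the row before left it, along the tool's axes as they then stand; what a row does not reach is not made up. A row lasts 1/10 s, in which the tool goes at most 50 mm and 8.59 degrees, less where a joint would pass 70% of its speed; a pose out of reach is approached as far as the arm can. A call with a number of a shift or a turn outside -1 to 1 is refused whole. A call with a gripper value outside its range is refused whole. The fingers move at their own pace and stop on an object; "squeeze" is the grip in N (left out, the last holds). Time passes only in rows, so rows that do not move let the fingers close. It gives the time, the measured TCP pose, the force, the opening and the grip force at its end, in the units of the state.
- manip.get_obs(): the state, without advancing time (a new reading comes with each control period).
- optics.camera(name): name is "side" or "top" or "wrist"; returns a dict with "color" (384x512x3 uint8, red, green, blue), "mtx" (3x3 intrinsics, pixels), "k1" (the pictures are not rectified: a ray, as slopes to the right and down, at radius r is drawn at 1 + k1 r^2 times it, then the intrinsics apply), "R" (3x3) and "t" (3): a world point X has camera coordinates R X + t. Camera axes: x right, y down, z forward; pixel columns grow to the right and rows downward; lengths in m; the calibration is good to about 2 mm. A picture is of the moment at which its call begins. There is no depth.
- manip.hand_in(): hands the job in; it is judged then, once.
The state is a dict: "clock": time; "joint_pos": joint angles; "joint_velocities": joint speeds; "tau": joint torques, N m; "position": TCP position; "ee_rot": TCP orientation; "ft_force": force on the tool from outside, world axes, zero at the start; "torque": the same for the moment, N m; "grip_width": opening from 0.0 (shut) to 1.0 (fully open); "grasp_force": force on a finger pad.
Only numpy, scipy, OpenCV 4.12 (cv2) and the standard library are available. Lean on these libraries where they do the work, as an engineer would, in place of code of your own. Each camera call takes 0.05 s, during which the arm holds its last target. There are 200 camera calls.

## Working session

There is one attempt and no reset: what is moved stays moved. The work goes in short steps, Python scripts to look and compute and a tool call to move; the robot and the scene stay as the last step left them, time stands still between calls to the robot, and variables do not carry over. Pictures are saved under pics/ and viewed, at most 10 in all, crops included, and the job is handed in when it is done.

Besides the shell and the picture viewer there is one more tool, called after "Call:" as name(argument=value, ...) on one line, values as JSON. jog_arm: Moves the arm, as the interface text tells. Scaled input: -1 to 1 covers 0.025 m each way for a shift and 4 degrees each way for a turn. Its arguments: {"type":"object","properties":{"dr":{"type":"array","items":{"type":"array","items":{"type":"number"}}},"translation":{"type":"array","items":{"type":"array","items":{"type":"number"}}},"jaw":{"type":"array","items":{"type":"number"}},"squeeze":{"type":"number"}},"required":["dr","translation","jaw"]}

```bash
mkdir -p pics
cat > h.py <<'E'
import numpy as np, cv2
from workcell import manip, optics
def snap(n,f):
    c=optics.camera(n); cv2.imwrite(f'pics/{f}.png',c['color'][:,:,::-1]); 
    np.savez(f'pics/{f}.npz',**{k:c[k] for k in('color','mtx','k1','R','t')}); return c
def load(f): return np.load(f'pics/{f}.npz')
def dist(c): return np.array([float(c['k1']),0,0,0,0])
def proj(c,X):
    return cv2.projectPoints(np.atleast_2d(X).astype(float),cv2.Rodrigues(c['R'])[0],c['t'],c['mtx'],dist(c))[0][:,0]
def ray(c,px):
    u=cv2.undistortPoints(np.array([[px]],float),c['mtx'],dist(c))[0,0]
    return -c['R'].T@c['t'], c['R'].T@np.array([u[0],u[1],1])
def onz(c,px,z):
    o,d=ray(c,px); return o+d*(z-o[2])/d[2]
def tri(c1,p1,c2,p2):
    o1,d1=ray(c1,p1);o2,d2=ray(c2,p2)
    s=np.linalg.lstsq(np.c_[d1,-d2],o2-o1,rcond=None)[0]
    a,b=o1+s[0]*d1,o2+s[1]*d2
    return (a+b)/2,np.linalg.norm(a-b)
E
python3 - <<'E'
from h import *
a=snap('side','s0');b=snap('top','t0')
for c in(a,b):print(-c['R'].T@c['t'],c['R'][2],c['k1'])
o=manip.get_obs();print(o)
im=np.hstack([cv2.imread('pics/s0.png')]);
E
```

```text
[ 0.09531856 -0.77555527  0.89303394] [ 0.34453262  0.65431006 -0.6731832 ] -0.0666171102399739
[ 0.25467715 -0.04052035  1.26131083] [ 0.16591737 -0.02273848 -0.98587747] -0.059817550903348914
{'clock': 0.1, 'joint_pos': array([-1.29560563,  0.33276798, -0.06470737,  1.46085549,  0.02159753,
        1.34988468, -0.08850923]), 'joint_velocities': array([-0.00099625, -0.00065017,  0.00020944, -0.00044383, -0.00019874,
        0.0004326 ,  0.00108034]), 'tau': array([ 8.92282242e-04, -6.26749778e+01,  4.87489044e-02, -3.92425919e+01,
        1.61891570e-02,  7.01601530e-03, -1.94621236e-06]), 'position': array([0.18328134, 0.59717773, 0.2306218 ]), 'ee_rot': array([ 1.48337674e-01,  9.88936582e-01, -6.06568629e-04, -6.53945984e-05]), 'ft_force': array([ 0.08804502, -0.70441808,  0.10177102]), 'torque': array([0.00469824, 0.02848451, 0.01398274]), 'grasp_force': 0.0, 'grip_width': 1.0018361070743689}
```

View pics/s0.png

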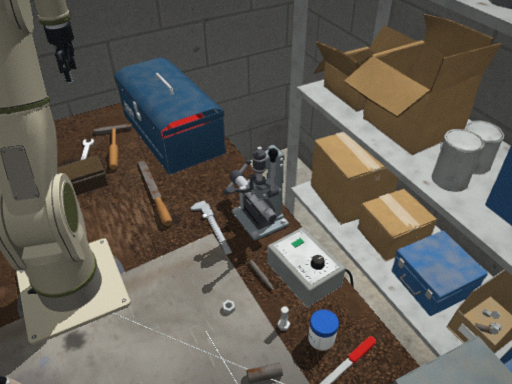

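View pics/t0.png

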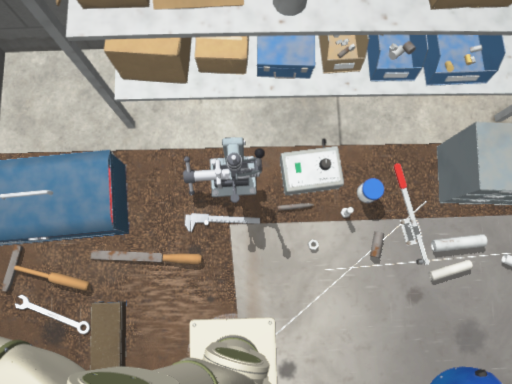

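The side view shows the press at about (260,190). In the top view it is at about (230,172), with the black ball at (259,153) and the spindle head on the left at (188,176). I'll enlarge both views.

Run:
```python
from h import *
a=cv2.imread('pics/s0.png')[135:245,210:310];b=cv2.imread('pics/t0.png')[125:225,175:275]
a=cv2.resize(a,None,fx=5.4,fy=5.4,interpolation=cv2.INTER_CUBIC)[:594,:400*2]
b=cv2.resize(b,(590,590),interpolation=cv2.INTER_CUBIC)
cv2.imwrite('pics/s0z.png',a);cv2.imwrite('pics/t0z.png',b)
```

```text
(no output)
```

View pics/s0z.png

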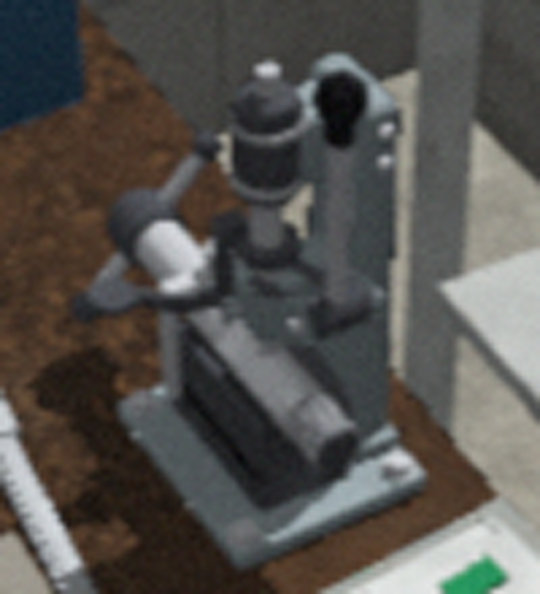

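View pics/t0z.png

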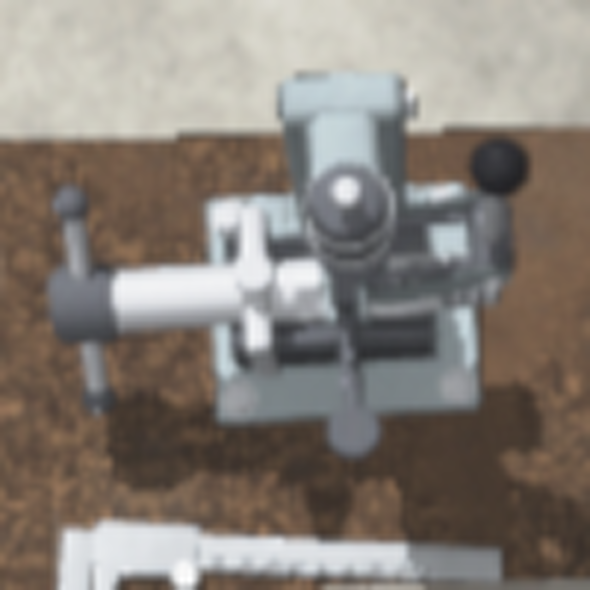

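The side zoom shows the ball at (341,97), the rod tip at (266,70), bar_far at (208,146) and bar_near at (82,304). The top zoom shows the ball at (499,166), the rod tip at (347,190), the pad at (354,434), bar_far at (70,202) and bar_near at (98,400).

Run:
```python
from h import *
s=load('s0');t=load('t0')
S=lambda x,y:((x+.5)/5.4-.5+210,(y+.5)/5.4-.5+135)
T=lambda x,y:((x+.5)/5.9-.5+175,(y+.5)/5.9-.5+125)
np.set_printoptions(precision=4,suppress=True)
for n,a,b in[('ball',S(341,97),T(499,166)),('rodtip',S(266,68),T(347,190)),('far',S(208,146),T(70,202)),('near',S(82,304),T(98,400))]:print(n,*tri(s,a,t,b))
B=onz(t,T(499,166),.2735);R=onz(t,T(347,190),.252);P=onz(t,T(354,434),.152)
print('ball',B,'rod',R,'pad',P)
for q in[(217,422),(481,408),(207,200)]:print('corner',onz(t,T(*q),.012))
# fit press yaw: local points ball(0,-60), rod(0,0), pad(-80,4)
L=np.array([[0,-.06],[0,0],[-.08,.004]]);W=np.array([B,R,P])[:,:2]
Lc=L-L.mean(0);Wc=W-W.mean(0)
th=np.arctan2((Lc[:,0]*Wc[:,1]-Lc[:,1]*Wc[:,0]).sum(),(Lc*Wc).sum())
c_,s_=np.cos(th),np.sin(th);M=np.array([[c_,-s_],[s_,c_]]);o=W.mean(0)-M@L.mean(0)
print('yaw',np.degrees(th),'o',o,'res',W-(L@M.T+o))
for n,l in[('head',(0,.125))]:print(n,M@l+o)
```

```text
ball [ 0.5077 -0.079   0.2783] 0.0006040510941084456
rodtip [ 0.5047 -0.0199  0.256 ] 0.00024319571650439068
far [0.5387 0.1069 0.1113] 0.0007899350209748145
near [0.4609 0.1034 0.0377] 0.000754637396847523
ball [ 0.5086 -0.0791  0.2735] rod [ 0.5058 -0.0199  0.252 ] pad [ 0.4239 -0.0186  0.152 ]
corner [0.4528 0.0496 0.012 ]
corner [ 0.4564 -0.0771  0.012 ]
corner [0.5621 0.0532 0.012 ]
yaw 2.6945689658313077 o [ 0.5052 -0.0193] res [[ 0.0006  0.0001]
 [ 0.0006 -0.0006]
 [-0.0012  0.0004]]
head [0.4993 0.1056]
```

Call:
jog_arm(translation=[[0, 0, -1], [0, 0, -1], [0, 0, -1], [0, 0, -1], [-1, -0.1, -1], [-1, -0.1, -1], [-1, -0.1, 0], [-1, -0.1, 0], [-1, -0.1, 0], [-1, -0.1, 0]], dr=[[0, 0, 0], [0, 0, 0], [0, 0, 0], [0, 0, 0], [0, 0, 0.6], [0, 0, 0.6], [0, 0, 0.6], [0, 0, 0.6], [0, 0, 0.6], [0, 0, 0.6]], jaw=[0, 0, 0, 0, 0, 0, 0, 0, 0, 0])

```text
clock: 1.1
position: [0.3166, 0.5237, 0.3801]
ee_rot: [0.273, 0.962, -0.001, -0.0]
ft_force: [-0.1, -0.0, -0.2]
grip_width: -0.005
grasp_force: 0.0
```

Call:
jog_arm(translation=[[-1, -0.1, 0], [-1, -0.1, 0], [-1, -0.1, 0], [-1, -0.1, 0], [-1, -0.1, 0], [-1, -0.1, 0], [-1, -0.1, 0], [-1, -0.1, 0], [-1, -0.1, 0], [-1, -0.1, 0]], dr=[[0, 0, 0.65], [0, 0, 0.65], [0, 0, 0.65], [0, 0, 0.65], [0, 0, 0.65], [0, 0, 0.65], [0, 0, 0.65], [0, 0, 0.65], [0, 0, 0.65], [0, 0, 0.65]], jaw=[0, 0, 0, 0, 0, 0, 0, 0, 0, 0])

```text
clock: 2.1
position: [0.48, 0.3356, 0.3813]
ee_rot: [0.482, 0.876, 0.0, -0.0]
ft_force: [0.7, -0.2, 0.2]
grip_width: 0.001
grasp_force: 0.0
```

```bash
cat >> h.py <<'E'
TH=np.radians(2.69);O=np.array([.5052,-.0193])
M=np.array([[np.cos(TH),-np.sin(TH)],[np.sin(TH),np.cos(TH)]])
from scipy.spatial.transform import Rotation as Ro
def goto(px,py,z):
    "print units in tool frame to reach press point and align"
    o=manip.get_obs();R=Ro.from_quat(o['ee_rot'])
    w=np.r_[O+M@[px/1e3,py/1e3],z/1e3]
    # target: tool y along press x, z down
    y=np.r_[M[:,0],0];zz=np.array([0,0,-1.]);G=Ro.from_matrix(np.c_[np.cross(y,zz),y,zz])
    q=(o['position']-np.r_[O,0]); pp=np.r_[M.T@q[:2],q[2]]
    print('t',round(o['clock'],2),'press mm',(pp*1e3).round(1),'F',o['ft_force'].round(1),'q',o['joint_pos'].round(2),'grip',round(float(o['grip_width']),2))
    print('shift from current frame',(R.inv().apply(w-o['position'])/.025).round(2),'from aligned frame',(G.inv().apply(w-o['position'])/.025).round(2),'turn',(np.degrees((R.inv()*G).as_rotvec())/4).round(2))
E
python3 -c "
from h import *
goto(0,-27,330)"
```

```text
t 2.1 press mm [ -8.5 355.7 381.3] F [ 0.7 -0.2  0.2] q [-0.88  0.21  0.24  1.31 -0.05  1.62 -0.09] grip 0.0
shift from current frame [-13.48  -7.27   2.05] from aligned frame [-15.31   0.34   2.05] turn [ 0.   -0.    7.41]
```

Call:
jog_arm(translation=[[-0.87, -0.49, 0], [-0.89, -0.45, 0], [-0.92, -0.4, 0], [-0.94, -0.35, 0], [-0.95, -0.3, 0], [-0.97, -0.26, 0], [-0.98, -0.2, 0], [-0.99, -0.15, 0], [-1, -0.1, 0], [-1, -0.05, 0]], dr=[[0, 0, 0.74], [0, 0, 0.74], [0, 0, 0.74], [0, 0, 0.74], [0, 0, 0.74], [0, 0, 0.74], [0, 0, 0.74], [0, 0, 0.74], [0, 0, 0.74], [0, 0, 0.74]], jaw=[0, 0, 0, 0, 0, 0, 0, 0, 0, 0])

```text
clock: 3.1
position: [0.4925, 0.0855, 0.3813]
ee_rot: [0.69, 0.724, 0.0, -0.0]
ft_force: [0.3, 0.4, 0.2]
grip_width: -0.002
grasp_force: 0.0
```

Call:
jog_arm(translation=[[-1, 0, 0], [-1, 0, 0], [-1, 0, 0], [-1, 0, 0], [-1, 0, 0], [0, 0, 0], [0, 0, 0], [0, 0, 0]], dr=[[0, 0, 0], [0, 0, 0], [0, 0, 0], [0, 0, 0], [0, 0, 0], [0, 0, 0], [0, 0, 0], [0, 0, 0]], jaw=[0, 0, 0, 0, 0, 0, 0, 0])

```text
clock: 3.9
position: [0.4989, -0.0366, 0.3812]
ee_rot: [0.689, 0.725, 0.0, -0.0]
ft_force: [-0.1, -0.4, -0.8]
grip_width: -0.002
grasp_force: 0.0
```

```bash
python3 -c "
from h import *
goto(0,-27,250)
c=snap('top','t1');s=snap('side','s1')
a=c['color'][90:230,160:290,::-1];b=s['color'][90:230,200:330,::-1]
cv2.imwrite('pics/c1.png',cv2.resize(np.hstack([a,b]),None,fx=3,fy=3,interpolation=cv2.INTER_CUBIC))
"
```

```text
t 3.9 press mm [ -7.1 -17.  381.2] F [-0.1 -0.4 -0.8] q [-0.57 -0.01  0.55  1.54  0.    1.61  0.04] grip -0.0
shift from current frame [-0.4   0.29  5.25] from aligned frame [-0.4   0.29  5.25] turn [-0.   -0.    0.07]
```

View pics/c1.png

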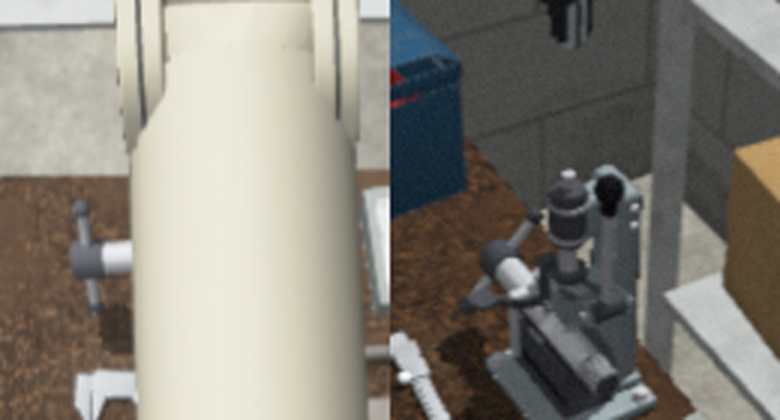

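The side view shows the closed fingers above the press, with the lever upright. The arm hides the press in the top view.

Call:
jog_arm(translation=[[-0.4, 0.29, 0.5], [0, 0, 1], [0, 0, 1], [0, 0, 0.75], [0, 0, 0], [0, 0, 0]], dr=[[0, 0, 0.07], [0, 0, 0], [0, 0, 0], [0, 0, 0], [0, 0, 0], [0, 0, 0]], jaw=[0, 0, 0, 0, 0, 0])

```text
clock: 4.6
position: [0.5068, -0.0472, 0.3]
ee_rot: [0.691, 0.723, -0.0, -0.0]
ft_force: [0.7, 0.2, 0.5]
grip_width: -0.0
grasp_force: 0.0
```

Call:
jog_arm(translation=[[0, 0, 0.5], [0, 0, 0.5], [0, 0, 0.5], [0, 0, 0.5], [0, 0, 0], [0, 0, 0]], dr=[[0, 0, 0], [0, 0, 0], [0, 0, 0], [0, 0, 0], [0, 0, 0], [0, 0, 0]], jaw=[0, 0, 0, 0, 0, 0])

```text
clock: 5.2
position: [0.5065, -0.0469, 0.2499]
ee_rot: [0.691, 0.723, -0.0, -0.0]
ft_force: [-0.2, 0.3, 0.9]
grip_width: -0.002
grasp_force: 0.0
```

Call:
jog_arm(translation=[[-0.4, 0, 0], [-0.4, 0, 0], [-0.4, 0, 0], [-0.4, 0, 0], [0, 0, 0]], dr=[[0, 0, 0], [0, 0, 0], [0, 0, 0], [0, 0, 0], [0, 0, 0]], jaw=[0, 0, 0, 0, 0])

```text
clock: 5.7
position: [0.5084, -0.0873, 0.2497]
ee_rot: [0.691, 0.723, 0.001, -0.001]
ft_force: [0.9, 6.8, -2.9]
grip_width: 0.004
grasp_force: 3.4
```

```bash
python3 -c "
from h import *
goto(0,-105,250)
c=snap('side','s2')
a=c['color'][110:230,200:320,::-1]
cv2.imwrite('pics/c2.png',cv2.resize(a,None,fx=4.5,fy=4.5,interpolation=cv2.INTER_CUBIC))
"
```

```text
t 5.7 press mm [ -0.  -68.  249.7] F [ 0.9  6.8 -2.9] q [-0.49  0.07  0.61  1.75 -0.04  1.34  0.17] grip 0.0
shift from current frame [-1.48  0.   -0.01] from aligned frame [-1.48  0.   -0.01] turn [-0.   -0.03 -0.02]
```

View pics/c2.png

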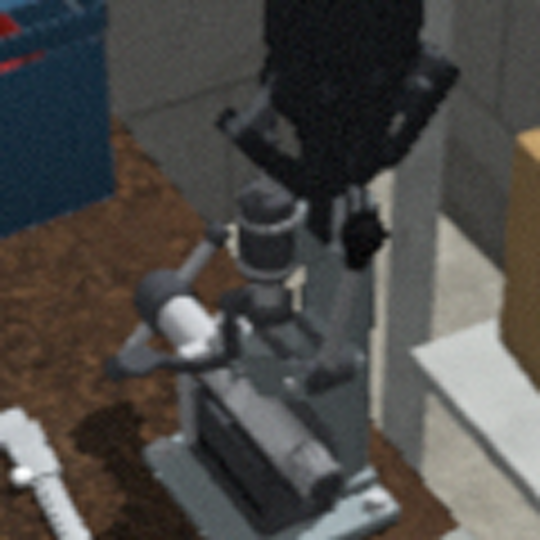

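The ball, at about (362,235) in the crop, is being pushed outwards by the fingers. I'll keep going.

Call:
jog_arm(translation=[[-0.4, 0, 0], [-0.4, 0, 0], [-0.4, 0, 0], [-0.3, 0, 0], [0, 0, 0], [0, 0, 0]], dr=[[0, 0, 0], [0, 0, 0], [0, 0, 0], [0, 0, 0], [0, 0, 0], [0, 0, 0]], jaw=[0, 0, 0, 0, 0, 0])

```text
clock: 6.35
position: [0.5087, -0.1212, 0.248]
ee_rot: [0.69, 0.724, -0.0, -0.004]
ft_force: [-3.0, 14.0, -9.5]
grip_width: 0.003
grasp_force: 7.0
```

```bash
python3 -c "
from h import *
goto(0,-105,250)
"
```

```text
t 6.35 press mm [  -1.3 -102.   248. ] F [-3.  14.  -9.5] q [-0.45  0.1   0.64  1.73 -0.06  1.34  0.26] grip 0.0
shift from current frame [-0.12  0.05 -0.08] from aligned frame [-0.12  0.05 -0.08] turn [-0.07 -0.07  0.03]
```

Call:
jog_arm(translation=[[-0.15, 0, 0], [-0.1, 0, 0], [0, 0, 0], [0, 0, 0]], dr=[[0, 0, 0], [0, 0, 0], [0, 0, 0], [0, 0, 0]], jaw=[0, 0, 0, 0])

```text
clock: 6.75
position: [0.5088, -0.126, 0.2476]
ee_rot: [0.689, 0.725, 0.0, -0.005]
ft_force: [-3.3, 19.0, -12.9]
grip_width: -0.001
grasp_force: 9.1
```

```bash
python3 -c "
from h import *
goto(0,-105,250)
"
```

```text
t 6.75 press mm [  -1.4 -106.7  247.6] F [ -3.3  19.  -12.9] q [-0.44  0.1   0.65  1.73 -0.07  1.34  0.27] grip -0.0
shift from current frame [ 0.07  0.06 -0.1 ] from aligned frame [ 0.07  0.06 -0.1 ] turn [-0.09 -0.1   0.05]
```

Call:
jog_arm(translation=[[0.5, 0, 0], [0.5, 0, 0], [0.5, 0, 0], [0.5, 0, 0], [0.5, 0, 0], [0.4, 0, 0], [0.2, 0, 0], [0, 0, 0], [0, 0, 0]], dr=[[0, 0, 0], [0, 0, 0], [0, 0, 0], [0, 0, 0], [0, 0, 0], [0, 0, 0], [0, 0, 0], [0, 0, 0], [0, 0, 0]], jaw=[0, 0, 0, 0, 0, 0, 0, 0, 0])

```text
clock: 7.65
position: [0.5069, -0.0536, 0.25]
ee_rot: [0.691, 0.723, -0.0, 0.0]
ft_force: [-0.5, 0.4, 0.5]
grip_width: -0.003
grasp_force: 0.0
```

```bash
python3 -c "
from h import *
goto(0,-27,250)
c=snap('side','s3')
a=c['color'][110:230,200:320,::-1]
cv2.imwrite('pics/c3.png',cv2.resize(a,None,fx=4.5,fy=4.5,interpolation=cv2.INTER_CUBIC))
"
```

```text
t 7.65 press mm [ 1.00e-01 -3.43e+01  2.50e+02] F [-0.5  0.4  0.5] q [-0.54  0.05  0.58  1.76 -0.03  1.34  0.09] grip -0.0
shift from current frame [ 0.29 -0.    0.  ] from aligned frame [ 0.29 -0.    0.  ] turn [-0.    0.   -0.01]
```

View pics/c3.png

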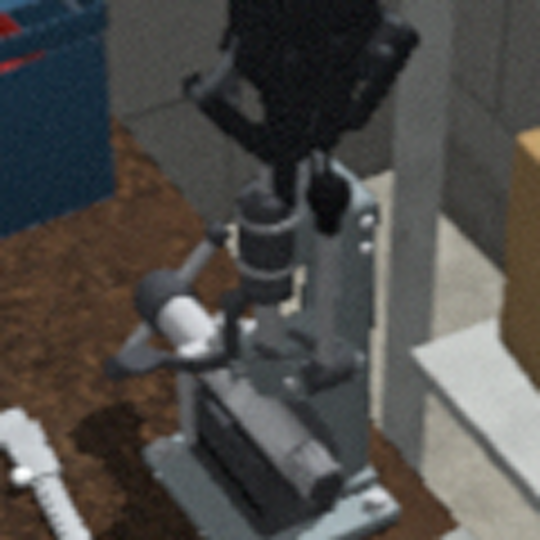

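The lever is upright again at (328,200) and the striker's collar is raised, so it is latched. Next is the bar.

Call:
jog_arm(translation=[[0.25, 0, 0], [0, 0, -1], [0, 0, -1], [0, 0, -1], [1, 0, -0.5], [1, 0.3, 0], [1, 0.4, 0], [1, 0.4, 0], [1, 0.4, 0], [1, 0.4, 0]], dr=[[0, 0, 0], [0, 0, 0], [0, 0, 0], [0, 0, 0], [0, 0, 0], [0, 0, 0], [0, 0, 0], [0, 0, 0], [0, 0, 0], [0, 0, 0]], jaw=[0, 0, 0, 0, 0, 0, 0, 0, 0, 0])

```text
clock: 8.7
position: [0.5474, 0.1064, 0.3375]
ee_rot: [0.691, 0.723, 0.0, -0.0]
ft_force: [1.0, -0.3, 0.7]
grip_width: 0.003
grasp_force: 0.0
```

Call:
jog_arm(translation=[[0.1, 0, 1], [0, 0, 1], [0, 0, 1], [0, 0, 1], [0, 0, 1], [0, 0, 1], [0, 0, 1], [0, 0, 0.5], [0, 0, 0], [0, 0, 0]], dr=[[0, 0, 0], [0, 0, 0], [0, 0, 0], [0, 0, 0], [0, 0, 0], [0, 0, 0], [0, 0, 0], [0, 0, 0], [0, 0, 0], [0, 0, 0]], jaw=[0, 0, 0, 0, 0, 0, 0, 0, 0, 0])

```text
clock: 9.7
position: [0.5475, 0.1078, 0.1509]
ee_rot: [0.691, 0.723, 0.0, 0.0]
ft_force: [-0.2, -1.0, 0.3]
grip_width: 0.0
grasp_force: 0.0
```

```bash
python3 -c "
from h import *
goto(48,125,76)
c=snap('side','s4')
a=c['color'][110:230,190:310,::-1]
cv2.imwrite('pics/c4.png',cv2.resize(a,None,fx=4.5,fy=4.5,interpolation=cv2.INTER_CUBIC))
"
```

```text
t 9.7 press mm [ 48.2 125.  150.9] F [-0.2 -1.   0.3] q [-0.66  0.25  0.44  1.77 -0.12  1.15 -0.13] grip 0.0
shift from current frame [ 0.   -0.01  3.  ] from aligned frame [ 0.   -0.01  3.  ] turn [ 0.01 -0.   -0.01]
```

View pics/c4.png

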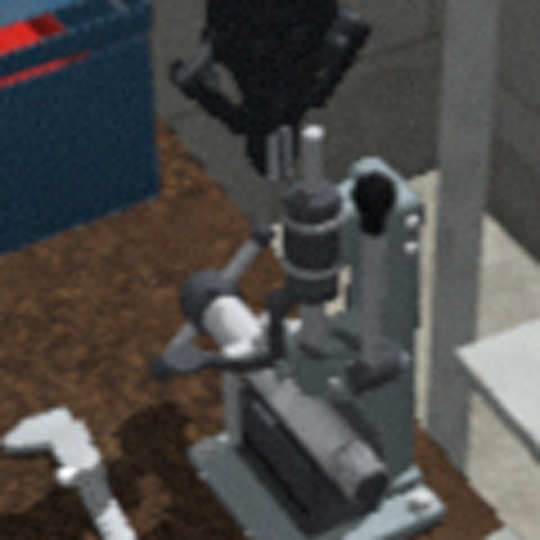

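The rod now stands high at (313,132), so the striker is cocked, and the fingertips are above the raised ball at (262,235). I'll press down.

Call:
jog_arm(translation=[[0, 0, 0.5], [0, 0, 0.5], [0, 0, 0.4], [0, 0, 0.4], [0, 0, 0.4], [0, 0, 0.4], [0, 0, 0.4], [0, 0, 0], [0, 0, 0], [0, 0, 0]], dr=[[0, 0, 0], [0, 0, 0], [0, 0, 0], [0, 0, 0], [0, 0, 0], [0, 0, 0], [0, 0, 0], [0, 0, 0], [0, 0, 0], [0, 0, 0]], jaw=[0, 0, 0, 0, 0, 0, 0, 0, 0, 0])

```text
clock: 10.75
position: [0.5465, 0.1076, 0.0744]
ee_rot: [0.691, 0.723, -0.0, -0.0]
ft_force: [0.5, 0.3, 2.5]
grip_width: 0.002
grasp_force: 0.8
```

```bash
python3 -c "
from h import *
goto(48,125,76)
"
```

```text
t 10.75 press mm [ 47.2 124.8  74.4] F [0.5 0.3 2.5] q [-0.64  0.34  0.43  1.84 -0.17  1.   -0.1 ] grip 0.0
shift from current frame [ 0.01  0.03 -0.06] from aligned frame [ 0.01  0.03 -0.06] turn [-0.02  0.   -0.01]
```

Call:
jog_arm(translation=[[0, 0, -0.5], [0, 0, -1], [0, 0, -1], [0, 0, -1], [0, 0, -1], [0, 0, -1], [0, 0, -1], [0, 0, -1], [0, 0, -1], [0, 0, -0.5]], dr=[[0, 0, 0], [0, 0, 0], [0, 0, 0], [0, 0, 0], [0, 0, 0], [0, 0, 0], [0, 0, 0], [0, 0, 0], [0, 0, 0], [0, 0, 0]], jaw=[0, 0, 0, 0, 0, 0, 0, 0, 0, 0])

```text
clock: 11.75
position: [0.547, 0.1076, 0.3023]
ee_rot: [0.691, 0.723, 0.001, 0.0]
ft_force: [0.6, 0.1, -0.3]
grip_width: 0.004
grasp_force: 0.0
```

```bash
python3 -c "
from h import *
goto(-82,4,200)
c=snap('side','s5');snap('top','t5')
a=c['color'][110:230,190:310,::-1]
cv2.imwrite('pics/c5.png',cv2.resize(a,None,fx=4.8,fy=4.8,interpolation=cv2.INTER_CUBIC))
w=lambda x,y,z:np.r_[O+M@[x/1e3,y/1e3],z/1e3]
print((proj(c,[w(54,125,68),w(-54,125,68),w(0,125,68)])-[190,110])*4.8)
"
```

```text
t 11.75 press mm [ 47.7 124.8 302.3] F [ 0.6  0.1 -0.3] q [-0.68  0.15  0.46  1.55 -0.07  1.45 -0.17] grip 0.0
shift from current frame [-4.84 -5.19  4.08] from aligned frame [-4.83 -5.19  4.09] turn [ 0.02 -0.01 -0.01]
[[300.35558562 296.60917479]
 [139.6510242  358.60866146]
 [221.26125423 327.11252988]]
```

View pics/c5.png

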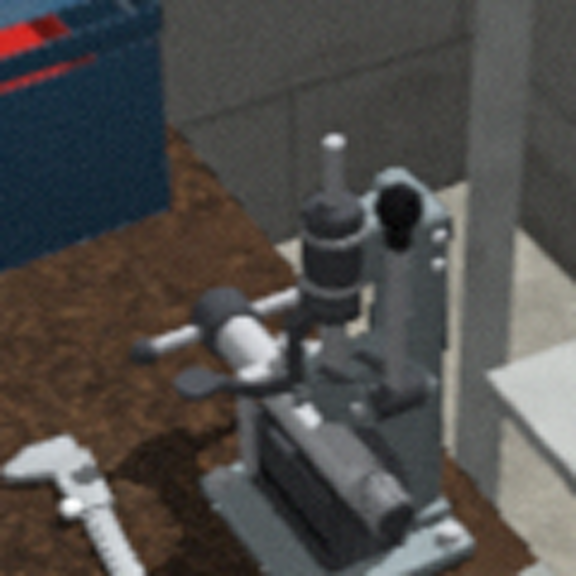

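The bar now looks nearly level, with bar_near at (143,349) in the crop, and the striker is still cocked. I'll put a number on it by intersecting that ray with the bar's plane.

```bash
python3 -c "
from h import *
def pl(c,px):
    o,d=ray(c,px);n=M[:,1];p=O+n*.125
    s=n@(p-o[:2])/(n@d[:2]);X=o+s*d
    return np.r_[M.T@(X[:2]-O),X[2]]*1e3
S=lambda x,y:((x+.5)/5.4-.5+210,(y+.5)/5.4-.5+135)
Z=lambda x,y:((x+.5)/4.8-.5+190,(y+.5)/4.8-.5+110)
c=load('s0');f,n=pl(c,S(208,146)),pl(c,S(82,304));m=(f+n)/2
print(f,n,'centre',m)
e=pl(load('s5'),Z(143,349))-m;print(e,'roll',np.arctan2(-e[2],-e[0]))
for q in[(175,339),(185,335.5),(265,308),(285,301)]:
  e=pl(load('s5'),Z(*q))-m;print(e)
g=cv2.cvtColor(load('s5')['color'],cv2.COLOR_RGB2GRAY)
for x in(225,227,229,248,249,250):print(x,g[168:190,x])
"
```

```text
[ 40.05664666 125.         110.82650385] [-37.93875943 125.          37.35240408] centre [  1.05894362 125.          74.08945397]
[-5.35646462e+01 -1.27897692e-13  2.05539426e+00] roll -0.03835340085035759
[-3.27649873e+01  8.52651283e-14  3.50787824e-01]
[-2.61903900e+01 -8.52651283e-14  9.43709107e-02]
[ 2.73891353e+01  5.68434189e-14 -2.36716471e+00]
[ 4.10734797e+01 -9.94759830e-14 -2.89742551e+00]
225 [ 61  48  49  53  57  56  71  76  69  63  69 155 195 152 101  67  56  59
  66  67  66  62]
227 [ 63  58  53  45  49  59  78  74  69  61 111 194 169 115  69  57  59  54
  53  67  82  88]
229 [ 60  64  54  56  54  58  59  57  50  79 196 183 130  84  71  63  57  52
  66  82  88  88]
248 [ 62  51  77 182 185 130  87  57  51  51  56 108 154 167 130 125 115 104
  97  97  76  46]
249 [ 57  54 110 199 167 108  65  49  49  51  49  91 123 128  98  69  70  76
  67  83  62  43]
250 [ 62  71 166 199 151 100  58  44  47  45  38  46  51  45  44  37  37  40
  38  45  37  40]
```

Roll is about -0.04 rad, in agreement with the fingertip height, so it is within tolerance. Next, the trip pad.

Call:
jog_arm(translation=[[0, -0.87, 0], [0, -0.87, 0], [-0.8, -0.87, 0], [-0.8, -0.87, 0], [-0.8, -0.87, 0], [-0.8, -0.84, 0], [-0.8, 0, 0], [-0.83, 0, 0], [0, 0, 0], [0, 0, 0]], dr=[[0, 0, 0], [0, 0, 0], [0, 0, 0], [0, 0, 0], [0, 0, 0], [0, 0, 0], [0, 0, 0], [0, 0, 0], [0, 0, 0], [0, 0, 0]], jaw=[0, 0, 0, 0, 0, 0, 0, 0, 0, 0])

```text
clock: 12.85
position: [0.4225, -0.0188, 0.299]
ee_rot: [0.691, 0.723, -0.001, -0.001]
ft_force: [-0.2, -0.4, 0.9]
grip_width: 0.001
grasp_force: 0.0
```

Call:
jog_arm(translation=[[0, 0, 0.8], [0, 0, 1], [0, 0, 1], [0, 0, 1], [0, 0, 0.8], [0, 0, 0.6], [0, 0, 0.3], [0, 0, 0], [0, 0, 0]], dr=[[0, 0, 0], [0, 0, 0], [0, 0, 0], [0, 0, 0], [0, 0, 0], [0, 0, 0], [0, 0, 0], [0, 0, 0], [0, 0, 0]], jaw=[0, 0, 0, 0, 0, 0, 0, 0, 0])

```text
clock: 13.75
position: [0.4232, -0.0186, 0.1629]
ee_rot: [0.69, 0.723, 0.0, 0.0]
ft_force: [-0.1, -0.6, 0.1]
grip_width: 0.001
grasp_force: 0.0
```

```bash
python3 -c "
from h import *
goto(-82,4,143)
"
```

```text
t 13.75 press mm [-81.9   4.5 162.9] F [-0.1 -0.6  0.1] q [-0.64 -0.11  0.55  2.07  0.06  1.16 -0.07] grip 0.0
shift from current frame [-0.02 -0.    0.8 ] from aligned frame [-0.02 -0.    0.8 ] turn [ 0.  0. -0.]
```

Call:
jog_arm(translation=[[0, 0, 0.3], [0, 0, 0.2], [0, 0, 0.15], [0, 0, 0.15], [0, 0, 0], [0, 0, 0]], dr=[[0, 0, 0], [0, 0, 0], [0, 0, 0], [0, 0, 0], [0, 0, 0], [0, 0, 0]], jaw=[0, 0, 0, 0, 0, 0])

```text
clock: 14.35
position: [0.4228, -0.0189, 0.1425]
ee_rot: [0.691, 0.723, -0.0, -0.0]
ft_force: [-3.0, 0.7, 2.7]
grip_width: -0.002
grasp_force: 1.7
```

```bash
python3 -c "
from h import *
goto(-82,4,143)
"
```

```text
t 14.35 press mm [-82.3   4.2 142.5] F [-3.   0.7  2.7] q [-0.64 -0.08  0.56  2.1   0.05  1.11 -0.05] grip -0.0
shift from current frame [-0.01  0.01 -0.02] from aligned frame [-0.01  0.01 -0.02] turn [-0.01 -0.   -0.01]
```

Call:
jog_arm(translation=[[0, 0, -0.4], [0, 0, -1], [0, 0, -1], [0, 0, -1], [0, 0, -1], [0, 0, -1], [0, 0, -1], [0, 0, -1], [0, 0, 0], [0, 0, 0]], dr=[[0, 0, 0], [0, 0, 0], [0, 0, 0], [0, 0, 0], [0, 0, 0], [0, 0, 0], [0, 0, 0], [0, 0, 0], [0, 0, 0], [0, 0, 0]], jaw=[0, 0, 0, 0, 0, 0, 0, 0, 0, 0])

```text
clock: 15.35
position: [0.4233, -0.019, 0.3282]
ee_rot: [0.691, 0.723, 0.001, 0.0]
ft_force: [-0.5, -0.2, -1.0]
grip_width: 0.001
grasp_force: 0.0
```

```bash
python3 -c "
from h import *
goto(-82,4,143)
c=snap('side','s6')
a=c['color'][110:230,190:310,::-1]
cv2.imwrite('pics/c6.png',cv2.resize(a,None,fx=4.8,fy=4.8,interpolation=cv2.INTER_CUBIC))
"
```

```text
t 15.35 press mm [-81.8   4.1 328.2] F [-0.5 -0.2 -1. ] q [-0.65 -0.22  0.5   1.81  0.1   1.52 -0.12] grip 0.0
shift from current frame [-0.01 -0.02  7.41] from aligned frame [-0.   -0.01  7.41] turn [ 0.03 -0.01 -0.01]
```

View pics/c6.png

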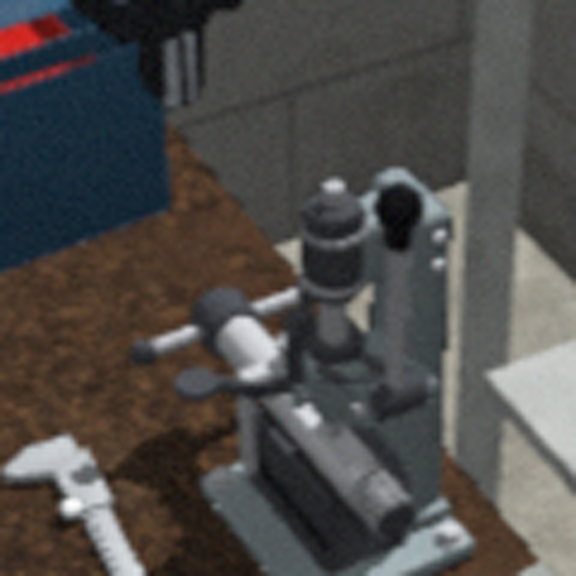

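The rod tip has dropped to (334,187), so the striker has fired. The bar is still level, the lever and pad are at rest, and the gripper is clear of everything.

```bash
python3 -c "
from h import *
print(manip.hand_in())"
```

```text
the job is handed in; nothing more can be done
None
```

The job is handed in after about 15 s of the 51 s: the striker was cocked, the spindle was rolled level (flat within about 0.04 rad of straight up, measured before firing), and tripping the pad fired the striker onto the flat; the last picture shows it down with lever and pad at rest and the gripper clear, but the hand-in gave no verdict.

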